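# Throw off the ratchet pawl and fold the wrench rest down

### The arm

A 6-joint arm with a two-finger parallel gripper is mounted at the origin on the work surface. World frame = base frame: x ahead of the robot, y to its left, z up, the work surface at z = 0. Lengths are in m, angles in degrees, forces in N, time in s.
With the tool pointing down it reaches from about 0.4 to 0.825 m from the base axis. Payload 7 kg.
Tool frame: the origin (TCP) lies at the very end of the fingers, on their centre line; the grasp point (between the pads) lies r.grip_depth behind it (r.grip_depth is the distance from the TCP to the grasp point, in m); z points along the fingers, y is the direction in which the jaws open and shut (so a half turn about z gives the same grasp; the last joint's range is limited). The gripper opens to 88 mm and grips with 3 to 60 N. Pads are 19 mm wide; open, the fingers measure 130 mm over their backs; the gripper's body (78 mm by 193 mm) begins 47 mm behind the grasp point.
Start: joints at [-48.18, 20.546, 0.682, 0, -70.136, -16.507], TCP at [0.289, -0.61, 0.227] pointing down, gripper open.
Joint ranges: [-176.03, 176.03], [-82.01, 121.73], [-58.28, 71.71], [-173.87, 95.51], [-174.79, -0.11], [-173.66, 173.66]. Speed limits (degrees/s): [136.94, 136.94, 172.46, 180, 180, 180].

### API

Orientations are given as [roll, pitch, yaw] about the fixed x, y, z axes, in that order (R = Rz(yaw) Ry(pitch) Rx(roll)).
In Python, from plant import r gives the robot as it stands. The module is installed in compiled form; this text tells all that it offers.
- The arm moves only by the tool step_arm, never from a script. Its argument "increments" is a list of rows, each a list of 3 entries, a list of its own where there are three numbers: the shift along the tool's x, y, z in m, then the turn, a rotation vector about the tool's x, y, z in rad, then the closure, from 0 (fully open) to 1 (shut). In form: [[[x, y, z], [wx, wy, wz], grip], ...]. A call has 1 to 10 rows; each row is the pose to reach, as a shift and turn from the pose commanded when the call began, along the tool's axes at that moment; what a row does not reach only later rows make up. A row lasts 1/10 s, in which the tool goes at most 50 mm and 8.59 degrees, less where a joint would pass 70% of its speed; a pose out of reach is approached as far as the arm can. A call with a gripper value outside its range is refused whole. The fingers move at their own pace and stop on an object; "force" is the grip in N (left out, the last holds). Time passes only in rows, so rows that repeat a pose let the fingers close. It gives the time, the measured TCP pose, the force and the opening at its end, in the units of the state.
- r.get_state(): the state, without advancing time (a new reading comes with each control period).
- r.capture(name): name is "scene" or "top" or "wrist"; returns a dict with "color" (480x640x3 uint8, red, green, blue), "intrinsics" (3x3 intrinsics, pixels), "k1" (the pictures are not rectified: a ray, as slopes to the right and down, at radius r is drawn at 1 + k1 r^2 times it, then the intrinsics apply), "rvec" (rotation vector, rad) and "tvec" (3), from world to camera coordinates, as OpenCV has them; the wrist camera has in their place "T_tool_cam" (4x4, takes a point from camera to tool coordinates, whose origin is the TCP and whose axes are the flange's). Camera axes: x right, y down, z forward; pixel columns grow to the right and rows downward; lengths in m; the calibration is good to about 2 mm. A picture is of the moment at which its call begins: read the wrist's pose just before it. There is no depth.
- r.close_job(): hands the job in, once; it reports no verdict.
The state is a dict: "time_s": time; "joints": joint angles; "qd": joint speeds; "joint_torque": joint torques, N m; "tcp_pos": TCP position; "eef_rot": TCP orientation; "contact_force": force on the tool from outside, world axes, zero at the start; "moment": the same for the moment, N m; "gripper_width": finger opening in m.
Only numpy, scipy, OpenCV 4.12 (cv2) and the standard library are available. Lean on these libraries where they do the work, as an engineer would, in place of code of your own. Each camera call takes 0.05 s, during which the arm holds its last target.

### The job

The ratcheting handle rest on the torque calibration bench is still standing up. With a fingertip, press the tail of its pawl down until the pawl flips over and stays off the teeth, push the arm all the way down onto its buffer, then press the nose end of the pawl down so that it snaps back into the teeth. Only press and push: grip and lift nothing, do not raise the arm, and leave the sockets, tools and instruments where they are.

Things in the scene. Friction and masses are not known exactly. Their poses are not given: they have to be found in the camera images.
- rest: the ratcheting wrench-handle rest, bolted down. Origin: bench level under the arm's pivot, which lies along its own x axis, 80 mm up. Its -y is the way the arm points, +y the way the pawl's tail points, z up. Steel base plate 100 x 185 x 10 mm, two upright cheeks 31 mm apart outside. Pawl pivot, parallel: 58 mm to +y of the arm's pivot, 114 mm up
- rest_arm (a joint): angle of the arm (rad). 0 = raised 0.90 rad above level; grows as the arm goes down; 0.90 = level, resting on the rubber-tipped buffer post, its stop. The pivot is stiff, so the arm stays where it is left; with the pawl off, 3 to 6 N at push_point moves it. Teeth every 0.24 rad: with the pawl in, the arm gives at most one tooth, then locks
- rest_pawl (a joint): angle of the pawl (rad). About -0.02 to 0.15 = in the teeth (depends on where on a tooth it lies); grows as the tail goes down and the nose up; clear of the teeth above 0.17; 0.54 = thrown off, against its stop. An over-centre spring pulls it to whichever side of 0.28 it is on, so it stays where it is flipped. Flipping takes 3 to 8 N on a pad
- push_point (a point): on the top face of the arm, 165 mm from its pivot, mid-width. The arm is an aluminium tube 30 mm wide and 22 mm deep, from 55 to 190 mm from the pivot, with a 31 mm black roller in a fork at its tip (to 224 mm). The top face is 11 mm above the pivot's line; the tube's axis runs through the pivot
- pawl_tail (a point): centre of the top of the ribbed thumb pad (26 x 28 mm) on the pawl's tail. With the pawl in the teeth it is 60 mm to the rest's +y from the pawl's pivot, 33 mm above it, 147 mm over the bench; thrown off, it is 36 mm lower and 8 mm farther out. Nothing lies beneath it down to the base plate
- pawl_nose (a point): centre of the top of the ribbed thumb pad (26 x 28 mm) on the pawl's nose end, over the toothed sector. With the pawl in the teeth it is straight above the arm's pivot, 147 mm over the bench; thrown off, it is 25 mm higher and 25 mm nearer to the tail, tilted 0.54 rad; pressed from above there, it swings back out as it goes down
- socket_large: bystander: dark steel impact socket standing on the bench, 38 mm across, 52 mm high; origin: centre of its underside
- socket_small: bystander: dark steel impact socket standing on the bench, 30 mm across, 40 mm high; origin: centre of its underside
- adaptor: bystander: bright steel square-drive adaptor standing on the bench, 34 mm across, 40 mm high; origin: centre of its underside
- bits_tin: bystander: open aluminium tin of bits, 62 mm across, 32 mm high; origin: centre of its underside
- screwdriver: bystander: torque screwdriver lying along its own x axis, 190 mm long, 33 mm thick, black handle; origin: mid-length at bench level
- reader: bystander: blue and black handheld torque reader lying on its back, 205 x 105 x 42 mm; origin: centre of its underside

How it is judged:
By the outcome, as a careful person would: the job done as asked, in the order asked, and still so for the second after the job is handed in, with the robot touching nothing.
It also fails if it takes over 53 s, if anything falls off the work surface, if the arm or the gripper's body presses on something with over 40 N, if the wrist force passes 120 N, or if a joint passes its speed limit or range.

## Working session

There is one attempt and no reset: what is moved stays moved. The work goes in short steps, Python scripts to look and compute and a tool call to move; the robot and the scene stay as the last step left them, time stands still between calls to the robot, and variables do not carry over. Pictures are saved under pics/ and viewed, and the job is handed in when it is done.

Besides the shell and the picture viewer there is one more tool, called after "Emit:" as name(argument=value, ...), one argument or row to a line, values as JSON. step_arm: Moves the arm, as the interface text tells. Its arguments: {"type":"object","properties":{"increments":{"type":"array","items":{"type":"array"}},"force":{"type":"number"}},"required":["increments"]}

```bash
mkdir -p pics; python3 - <<'E'
from plant import r
import cv2
s=r.get_state(); print(s, r.grip_depth)
for n in ("scene","top"):
    c=r.capture(n); cv2.imwrite(f"pics/{n}0.png",c["color"][:,:,::-1])
    print(n,{k:v for k,v in c.items() if k!="color"})
E
```

```text
{'time_s': 0.0, 'joints': array([-4.81775183e+01,  2.05923960e+01,  6.35163343e-01, -1.85255808e-02,
       -7.01352050e+01, -1.65065857e+01]), 'qd': array([ 0.08545899, -0.03107692, -0.01326519, -0.05377388, -0.05129289,
       -0.00468006]), 'joint_torque': array([ 6.81620240e-04, -5.82713270e+01,  2.93075609e+01,  6.99726373e+00,
        7.39057374e-03, -2.01829639e-04]), 'tcp_pos': array([ 0.28840381, -0.60976681,  0.2256274 ]), 'eef_rot': array([ 1.79906424e+02, -9.56872639e-03, -1.54690405e+02]), 'contact_force': array([-0.57930374, -0.0245568 , -0.91213357]), 'moment': array([0.0398074 , 0.02368386, 0.00105563]), 'gripper_width': 0.08730713790490506} 0.0188
scene {'intrinsics': array([[495.60191222,   0.        , 326.06795934],
       [  0.        , 495.60191222, 240.25767206],
       [  0.        ,   0.        ,   1.        ]]), 'k1': -0.05782755662160694, 'rvec': array([ 1.08026221,  2.5185459 , -0.90063477]), 'tvec': array([ 0.30975614, -0.23825717,  1.40865717])}
top {'intrinsics': array([[623.61906596,   0.        , 328.22260477],
       [  0.        , 623.61906596, 238.52166721],
       [  0.        ,   0.        ,   1.        ]]), 'k1': -0.15566860884062375, 'rvec': array([ 2.12744202, -2.09897783,  0.1971836 ]), 'tvec': array([0.050319  , 0.55885933, 1.49196407])}
```

View pics/scene0.png

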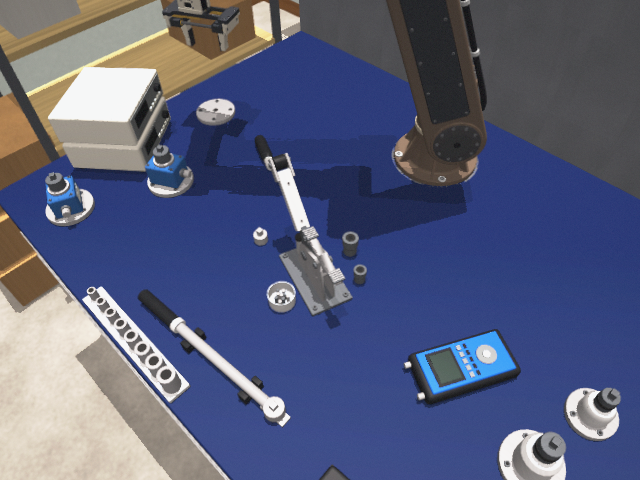

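View pics/top0.png

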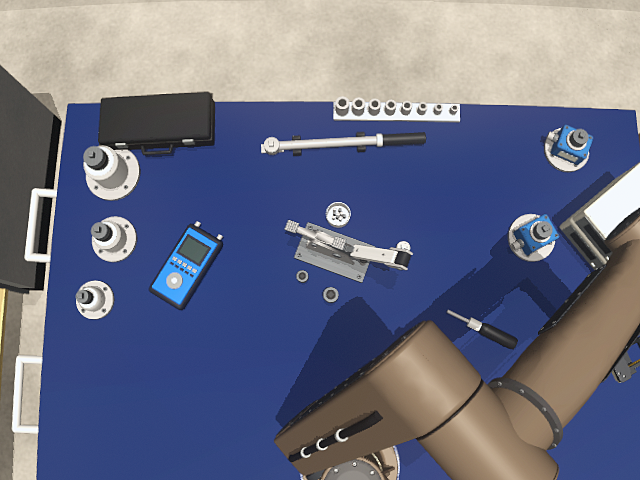

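The rest is near (330,250) in the top view and (315,275) in the scene view, with its arm pointing right in the top view. I'll enlarge both to read off points.

```bash
python3 - <<'E'
import cv2
a=cv2.imread("pics/top0.png")[195:305,270:425]; cv2.imwrite("pics/tc.png",cv2.resize(a,None,fx=5,fy=5,interpolation=cv2.INTER_CUBIC))
a=cv2.imread("pics/scene0.png")[125:325,230:390]; cv2.imwrite("pics/sc.png",cv2.resize(a,None,fx=3,fy=3,interpolation=cv2.INTER_CUBIC))
E
```

```text
(no output)
```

View pics/tc.png

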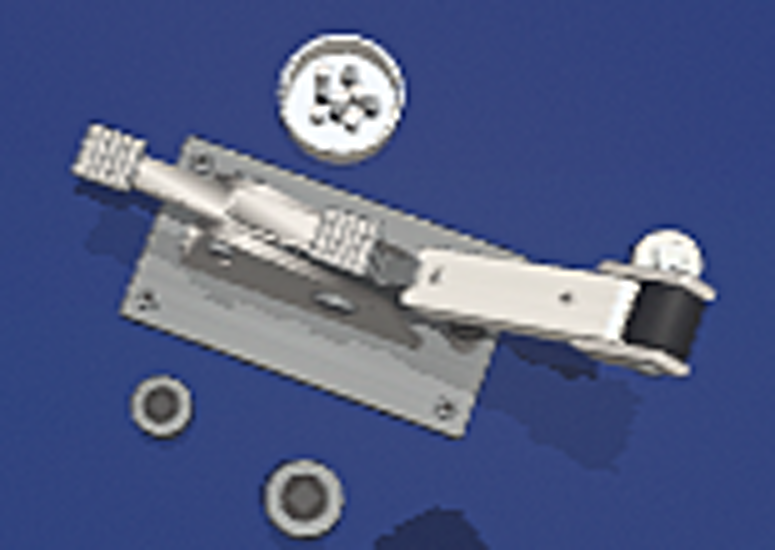

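View pics/sc.png

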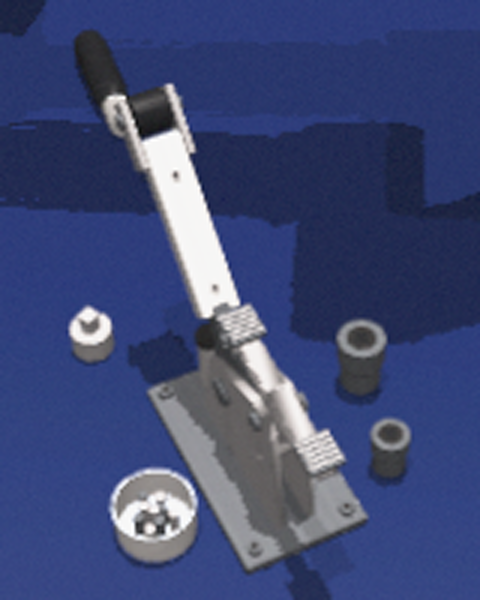

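```bash
cat > h.py <<'E'
import numpy as np, cv2
from scipy.optimize import least_squares
from scipy.spatial.transform import Rotation as R
CAL={'scene':(495.60191222,326.06795934,240.25767206,-0.05782755662160694,[1.08026221,2.5185459,-0.90063477],[0.30975614,-0.23825717,1.40865717]),
'top':(623.61906596,328.22260477,238.52166721,-0.15566860884062375,[2.12744202,-2.09897783,0.1971836],[0.050319,0.55885933,1.49196407])}
def proj(n,P):
    f,cx,cy,k,rv,t=CAL[n]
    p=R.from_rotvec(rv).apply(np.atleast_2d(P))+t
    s=p[:,:2]/p[:,2:]; r2=(s**2).sum(1,keepdims=True)
    return s*(1+k*r2)*f+[cx,cy]
def tri(obs):
    return least_squares(lambda X:np.concatenate([(proj(n,X)[0]-u) for n,u in obs]),[0.5,0,0.1])
def onz(n,u,z):
    return least_squares(lambda X:proj(n,[X[0],X[1],z])[0]-u,[0.5,0]).x
def T(x,y): return np.array([270+x/5,195+y/5])
def S(x,y): return np.array([230+x/3,125+y/3])
E
python3 - <<'E'
from h import *
for nm,a,b in [("tail",T(108,157),S(321,452)),("nose",T(346,240),S(242,326))]:
    q=tri([('top',a),('scene',b)]); print(nm,q.x.round(4),q.fun.round(2))
for n,u in [('top',T(186,136)),('top',T(121,314)),('top',T(464,437)),('scene',S(148,389)),('scene',S(249,571)),('scene',S(367,521))]:
    print(n,onz(n,u,.01).round(4))
# fit: corners labelled in rest coords: (+-.05, c+-.0925)
obs=[('top',T(186,136),(0,1)),('top',T(121,314),(1,1)),('top',T(464,437),(1,-1)),('scene',S(148,389),(0,-1)),('scene',S(249,571),(0,1)),('scene',S(367,521),(1,1))]
best=None
for sg in (1,-1):
  for y0 in (0,90,180,270):
    def res(p):
        o=[]
        c,s=np.cos(p[2]),np.sin(p[2])
        W=lambda v:[p[0]+c*v[0]-s*v[1],p[1]+s*v[0]+c*v[1],v[2]]
        for n,u,(a,b) in obs: o+=list(proj(n,W([sg*(.05 if a else -.05),p[3]+b*.0925,.01]))[0]-u)
        for n,u in (('top',T(108,157)),('scene',S(321,452))): o+=list(proj(n,W([0,.118,.147]))[0]-u)
        for n,u in (('top',T(346,240)),('scene',S(242,326))): o+=list(proj(n,W([0,0,.147]))[0]-u)
        return np.array(o)
    q=least_squares(res,[.5,0,np.radians(y0),0])
    if best is None or q.cost<best[0]: best=(q.cost,sg,q.x,q.fun)
print(best[0],best[1],best[2],np.degrees(best[2][2]),best[3].round(1))
p=best[2]
c,s=np.cos(p[2]),np.sin(p[2]);W=lambda v:np.array([p[0]+c*v[0]-s*v[1],p[1]+s*v[0]+c*v[1],v[2]])
for nm,v in dict(tail=[0,.118,.147],tail_off=[0,.126,.111],nose=[0,0,.147],nose_off=[0,.025,.172],push_end=[0,-.165,.091]).items(): print(nm,W(v).round(4),np.hypot(*W(v)[:2]).round(3))
for th in (.0,.1,.2,.3):
    a=.9-th
    P=W([0,-.19*np.cos(a)-np.sin(a)*.011*0-.0*1+.0,.08+.19*np.sin(a)])
    print(th,P, (proj('top',P)[0]-[270,195])*5,(proj('scene',P)[0]-[230,125])*3)
for n,u,z in [('adaptor',T(665,255),.03),('lsock',T(304,498),.052),('ssock',T(160,405),.04),('tin',T(343,95),.032)]: print(n,onz('top',u,z).round(3))
E
```

```text
tail [0.568  0.1447 0.1413] [-0.56  0.4  -0.57 -0.08]
nose [0.529  0.0323 0.1445] [-0.56  0.44 -0.64 -0.09]
top [0.6093 0.113 ]
top [0.5161 0.1442]
top [ 0.4554 -0.0304]
scene [ 0.5488 -0.0574]
scene [0.6116 0.1173]
scene [0.5213 0.1508]
8.36541301691488 -1 [ 0.52975149  0.03365376 -0.33663351  0.01080322] -19.28767962441509 [-0.6 -0.7 -1.4 -0.2 -1.4 -0.1 -1.1 -0.3 -0.7 -0.9  0.3 -2.1 -0.9 -0.4
 -0.7 -1.4 -1.1 -0.1 -0.5 -0.3]
tail [0.5687 0.145  0.147 ] 0.587
tail_off [0.5714 0.1526 0.111 ] 0.591
nose [0.5298 0.0337 0.147 ] 0.531
nose_off [0.538  0.0573 0.172 ] 0.541
push_end [ 0.4753 -0.1221  0.091 ] 0.491
0.0 [ 0.49073976 -0.07782309  0.22883211] [595.16123757 294.95558269] [163.6492426  136.03542467]
0.1 [ 0.48602675 -0.09129061  0.21629766] [623.19611017 310.6953562 ] [156.83258953 136.8829975 ]
0.2 [ 0.48175063 -0.10350973  0.20240136] [647.62957602 325.65973451] [151.1162967  140.19009881]
0.3 [ 0.47795411 -0.11435836  0.18728207] [668.25386522 339.68051432] [146.50473643 145.8016585 ]
adaptor [ 0.546 -0.131]
lsock [0.419 0.05 ]
ssock [0.466 0.122]
tin [0.627 0.033]
```

```bash
cat >> h.py <<'E'
p=[0.5298,0.0337,np.radians(-19.29)]
def W(y,z,x=0):
    c,s=np.cos(p[2]),np.sin(p[2]); return np.array([p[0]+c*x-s*y,p[1]+s*x+c*y,z])
def inv(P):
    c,s=np.cos(p[2]),np.sin(p[2]); d=np.asarray(P[:2])-p[:2]; return np.array([c*d[0]+s*d[1],-s*d[0]+c*d[1],P[2]])
def shift(P,st):
    M=R.from_euler('xyz',st['eef_rot'],degrees=True); return M.inv().apply(np.asarray(P)-st['tcp_pos'])
def rep():
    from plant import r
    s=r.get_state(); print('t',round(s['time_s'],2),'tcp',s['tcp_pos'].round(4),'rpy',s['eef_rot'].round(1),'F',s['contact_force'].round(1),'j',s['joints'].round(0),'rest(x,y,z)',inv(s['tcp_pos']).round(4)); return s
E
python3 - <<'E'
from h import *
s=rep()
print(shift(W(.122,.33),s), shift([.42,-.25,.33],s))
M=R.from_euler('xyz',s['eef_rot'],degrees=True);G=R.from_euler('xyz',[180,0,-109.29],degrees=True)
print((M.inv()*G).as_rotvec())
E
```

```text
t 0.1 tcp [ 0.2884 -0.6098  0.2257] rpy [ 179.9   -0.  -154.7] F [-0.2 -0.7  0.3] j [-48.  21.   1.  -0. -70. -17.] rest(x,y,z) [-0.0153 -0.6871  0.2257]
[-0.57894233  0.56559666 -0.10350944] [-0.27275642  0.26918012 -0.10391114]
[ 1.44593649e-03  4.73394890e-04 -7.92457111e-01]
```

Emit:
step_arm(
  increments=[
    [[-0.02, 0.02, -0.03], [0, 0, -0.1], 1],
    [[-0.05, 0.05, -0.06], [0, 0, -0.22], 1],
    [[-0.08, 0.08, -0.09], [0, 0, -0.34], 1],
    [[-0.11, 0.11, -0.11], [0, 0, -0.46], 1],
    [[-0.14, 0.14, -0.11], [0, 0, -0.58], 1],
    [[-0.17, 0.17, -0.11], [0, 0, -0.7], 1],
    [[-0.2, 0.2, -0.11], [0, 0, -0.792], 1],
    [[-0.235, 0.23, -0.11], [0, 0, -0.792], 1],
    [[-0.27, 0.265, -0.11], [0, 0, -0.792], 1],
    [[-0.3, 0.295, -0.11], [0, 0, -0.792], 1],
  ],
  force=20,
)

```text
time_s: 1.1
tcp_pos: [0.4338, -0.2131, 0.3365]
eef_rot: [180.0, 0.0, -109.3]
contact_force: [0.7, -0.7, 0.4]
gripper_width: 0.0135
```

```bash
python3 - <<'E'
from h import *
s=rep(); print(shift(W(.122,.33),s),shift(W(.122,.17),s))
E
```

```text
t 1.1 tcp [ 0.4338 -0.2131  0.3365] rpy [ 180.     0.  -109.3] F [ 0.7 -0.7  0.4] j [ -3.  -1. -12.  -0. -79. -16.] rest(x,y,z) [-0.0091 -0.2647  0.3365]
[-0.38668467 -0.0090491   0.00654855] [-0.386645   -0.00905935  0.16654855]
```

Emit:
step_arm(
  increments=[
    [[-0.04, -0.002, 0], [0, 0, 0], 1],
    [[-0.085, -0.004, 0], [0, 0, 0], 1],
    [[-0.13, -0.006, 0], [0, 0, 0], 1],
    [[-0.175, -0.009, 0], [0, 0, 0], 1],
    [[-0.22, -0.009, 0], [0, 0, 0], 1],
    [[-0.265, -0.009, 0], [0, 0, 0], 1],
    [[-0.31, -0.009, 0.02], [0, 0, 0], 1],
    [[-0.35, -0.009, 0.06], [0, 0, 0], 1],
    [[-0.385, -0.009, 0.1], [0, 0, 0], 1],
    [[-0.385, -0.009, 0.14], [0, 0, 0], 1],
  ],
)

```text
time_s: 2.1
tcp_pos: [0.5708, 0.1484, 0.1957]
eef_rot: [-179.9, 0.1, -109.2]
contact_force: [0.2, -0.1, -0.6]
gripper_width: 0.0003
```

```bash
python3 - <<'E'
from h import *
s=rep(); print(shift(W(.121,.165),s))
from plant import r
for n in ("scene","top","wrist"):
    c=r.capture(n)["color"][:,:,::-1]
    if n=="scene": c=cv2.resize(c[100:340,200:420],None,fx=2.5,fy=2.5)
    if n=="top": c=cv2.resize(c[170:310,250:430],None,fx=4,fy=4)
    cv2.imwrite(f"pics/{n}1.png",c)
E
```

```text
t 2.1 tcp [0.5708 0.1484 0.1957] rpy [-1.799e+02  1.000e-01 -1.092e+02] F [ 0.2 -0.1 -0.6] j [ 34.  14. -13.   0. -63. -53.] rest(x,y,z) [0.0008 0.1218 0.1957]
[0.00085428 0.00089719 0.03069374]
```

View pics/scene1.png

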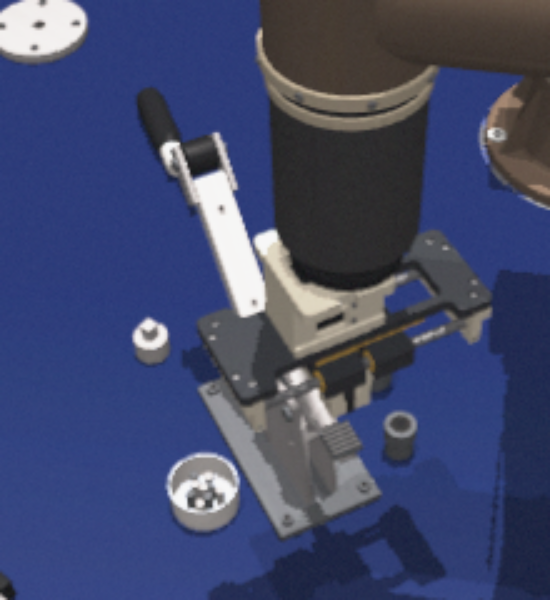

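View pics/wrist1.png

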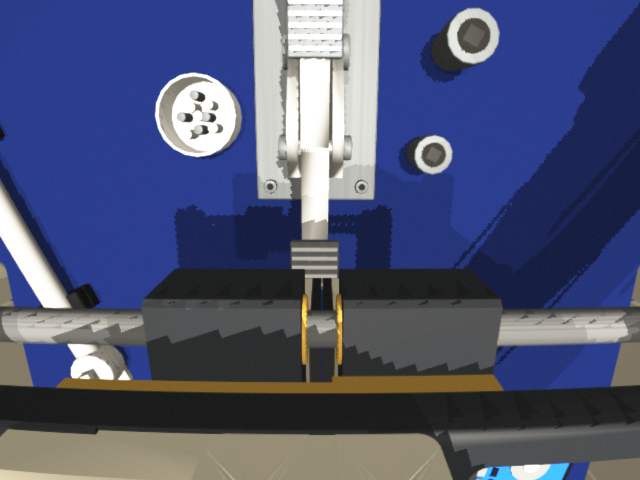

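```bash
python3 - <<'E'
from h import *
for P in (W(.1218,.1957),W(.118,.147)): print((proj('scene',P)[0]-[200,100])*2.5,(proj('top',P)[0]-[250,170])*4)
from plant import r
s=r.get_state();c=r.capture('wrist')
Tm=np.eye(4);Tm[:3,:3]=R.from_euler('xyz',s['eef_rot'],degrees=True).as_matrix();Tm[:3,3]=s['tcp_pos']
C=Tm@c['T_tool_cam']
def wp(P):
    q=np.linalg.inv(C)@np.r_[P,1];u=q[:2]/q[2];u=u*(1+c['k1']*(u@u));return u*c['intrinsics'][0,0]+c['intrinsics'][:2,2]
print(wp(W(.118,.147)),wp(W(.105,.147)),wp(W(0,.147)),wp(W(.1218,.1957)))
E
```

```text
[343.71528977 402.02894129] [150.73317387 203.15034863]
[340.85136906 435.7023771 ] [162.83902796 223.86811988]
[316.53453566 265.99178824] [316.46556961 242.71921648] [315.9521498   28.82114159] [315.78080625 311.44278893]
```

Emit:
step_arm(
  increments=[
    [[0, 0.001, 0.02], [0, 0, 0], 1],
    [[0, 0.001, 0.035], [0, 0, 0], 1],
    [[0, 0.001, 0.043], [0, 0, 0], 1],
    [[0, 0.001, 0.048], [0, 0, 0], 1],
    [[0, 0.001, 0.053], [0, 0, 0], 1],
    [[0, 0.001, 0.058], [0, 0, 0], 1],
    [[0, 0.001, 0.063], [0, 0, 0], 1],
    [[0, 0.001, 0.068], [0, 0, 0], 1],
    [[-0.001, 0.001, 0.073], [0, 0, 0], 1],
    [[-0.002, 0.001, 0.077], [0, 0, 0], 1],
  ],
)

```text
time_s: 3.3
tcp_pos: [0.5686, 0.147, 0.1186]
eef_rot: [179.9, -0.1, -109.3]
contact_force: [-0.2, -0.2, -0.2]
gripper_width: 0.0005
```

Emit:
step_arm(
  increments=[
    [[-0.001, 0, 0.002], [0, 0, 0], 1],
    [[-0.002, 0, 0.004], [0, 0, 0], 1],
    [[-0.002, 0, 0.006], [0, 0, 0], 1],
    [[-0.002, 0, 0.007], [0, 0, 0], 1],
  ],
)

```text
time_s: 3.7
tcp_pos: [0.5692, 0.1473, 0.1163]
eef_rot: [-180.0, -0.2, -109.2]
contact_force: [-16.6, -7.3, 39.1]
gripper_width: 0.0003
```

```bash
python3 - <<'E'
from h import *
s=rep()
from plant import r
c=r.capture("scene")["color"][:,:,::-1]
cv2.imwrite(f"pics/scene2.png",cv2.resize(c[100:340,200:420],None,fx=2.5,fy=2.5))
c=r.capture("wrist")["color"][:,:,::-1]
cv2.imwrite(f"pics/wrist2.png",c)
E
```

```text
t 3.7 tcp [0.5692 0.1473 0.1163] rpy [-180.    -0.2 -109.2] F [-16.6  -7.3  39.1] j [ 34.  18. -19.   0. -53. -53.] rest(x,y,z) [-0.0003  0.1203  0.1163]
```

View pics/scene2.png

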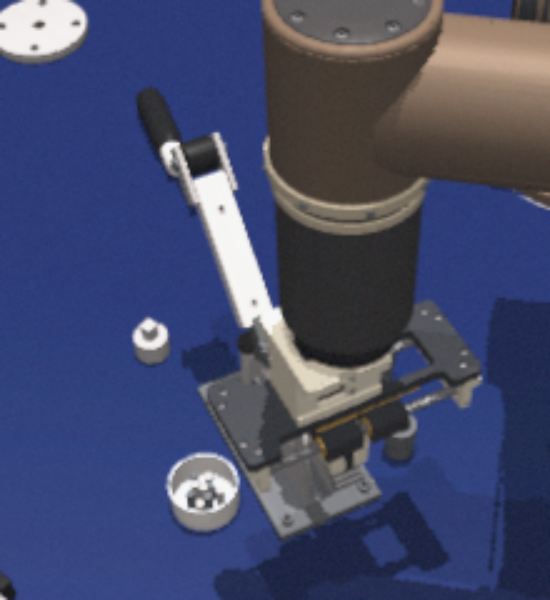

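View pics/wrist2.png

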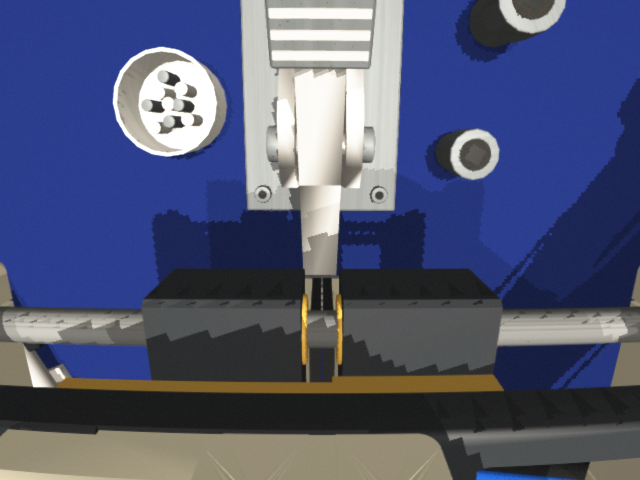

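Emit:
step_arm(
  increments=[
    [[0, 0, -0.01], [0, 0, 0], 1],
    [[0, 0, -0.04], [0, 0, 0], 1],
    [[0, 0, -0.085], [0, 0, 0], 1],
    [[0.01, 0, -0.13], [0, 0, 0], 1],
    [[0.04, 0, -0.17], [0, 0, 0], 1],
    [[0.08, 0, -0.19], [0, 0, 0], 1],
    [[0.12, 0, -0.19], [0, 0, 0], 1],
    [[0.16, 0, -0.19], [0, 0, 0], 1],
    [[0.18, 0, -0.17], [0, 0, 0], 1],
    [[0.18, 0, -0.15], [0, 0, 0], 1],
  ],
)

```text
time_s: 4.8
tcp_pos: [0.5095, -0.0226, 0.2629]
eef_rot: [-179.9, 0.1, -109.4]
contact_force: [2.0, 0.9, 0.1]
gripper_width: 0.0005
```

```bash
python3 - <<'E'
from h import *
s=rep()
for th in np.arange(0,.91,.1):
    a=.9-th
    y=-.165*np.cos(a)+.011*np.sin(a)+.0095; z=.08+.165*np.sin(a)+.011*np.cos(a)
    print(th.round(1),y.round(4),z.round(4),shift(W(y,z),s).round(4))
from plant import r
c=r.capture("scene")["color"][:,:,::-1]
cv2.imwrite(f"pics/scene3.png",cv2.resize(c[100:340,200:420],None,fx=2.5,fy=2.5))
c=r.capture("wrist")["color"][:,:,::-1]
cv2.imwrite(f"pics/wrist3.png",c)
E
```

```text
t 4.8 tcp [ 0.5095 -0.0226  0.2629] rpy [-1.799e+02  1.000e-01 -1.094e+02] F [2.  0.9 0.1] j [ 20.   3. -17.  -0. -70. -39.] rest(x,y,z) [-0.0005 -0.0599  0.2629]
0.0 -0.0844 0.2161 [ 0.0246 -0.0005  0.0468]
0.1 -0.0976 0.206 [ 0.0378 -0.0005  0.0568]
0.2 -0.1096 0.1947 [ 0.0498 -0.0005  0.0681]
0.3 -0.1205 0.1822 [ 0.0607 -0.0005  0.0806]
0.4 -0.13 0.1688 [ 0.0703 -0.0005  0.094 ]
0.5 -0.1382 0.1544 [ 0.0785 -0.0005  0.1084]
0.6 -0.1449 0.1393 [ 0.0852 -0.0005  0.1235]
0.7 -0.15 0.1236 [ 0.0903 -0.0005  0.1392]
0.8 -0.1536 0.1074 [ 0.0939 -0.0005  0.1554]
0.9 -0.1555 0.091 [ 0.0959 -0.0005  0.1718]
```

View pics/scene3.png

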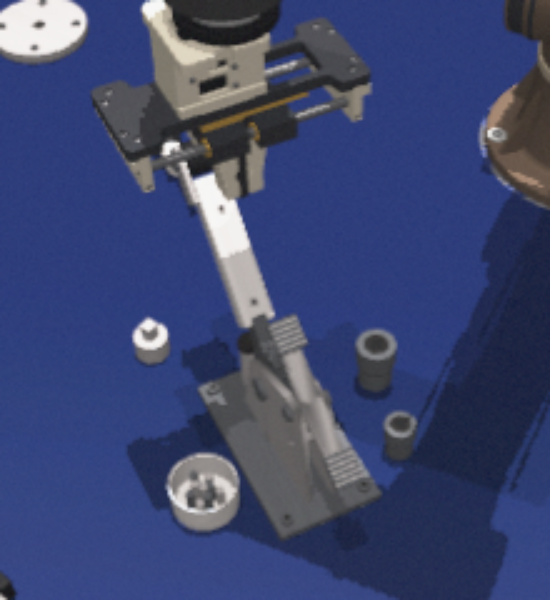

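View pics/wrist3.png

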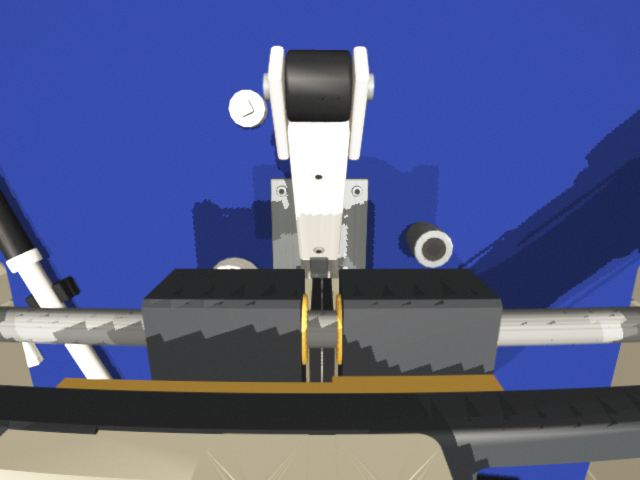

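The pawl now stands thrown off: nose pad raised at (285,333), tail low at (345,465) in the scene crop. Next I push the arm down along its arc.

Emit:
step_arm(
  increments=[
    [[0.008, 0, 0.018], [0, 0, 0], 1],
    [[0.016, 0, 0.036], [0, 0, 0], 1],
    [[0.022, 0, 0.044], [0, 0, 0], 1],
    [[0.026, 0, 0.048], [0, 0, 0], 1],
    [[0.032, 0, 0.052], [0, 0, 0], 1],
    [[0.038, 0, 0.057], [0, 0, 0], 1],
    [[0.044, 0, 0.0625], [0, 0, 0], 1],
    [[0.05, 0, 0.068], [0, 0, 0], 1],
    [[0.0555, 0, 0.0745], [0, 0, 0], 1],
    [[0.061, 0, 0.081], [0, 0, 0], 1],
  ],
)

```text
time_s: 5.9
tcp_pos: [0.4904, -0.0788, 0.1817]
eef_rot: [-179.9, 0.0, -109.3]
contact_force: [-1.3, 0.8, 5.7]
gripper_width: 0.0002
```

```bash
python3 - <<'E'
from h import *
s=rep()
for th in np.arange(.3,.96,.1):
    a=.9-th
    y=-.165*np.cos(a)+.011*np.sin(a)+.0095; z=.08+.165*np.sin(a)+.011*np.cos(a)
    print(th.round(1),y.round(4),z.round(4),shift(W(y,z),s).round(4))
from plant import r
c=r.capture("scene")["color"][:,:,::-1]
cv2.imwrite(f"pics/scene4.png",cv2.resize(c[100:340,200:420],None,fx=2.5,fy=2.5))
E
```

```text
t 5.9 tcp [ 0.4904 -0.0788  0.1817] rpy [-179.9    0.  -109.3] F [-1.3  0.8  5.7] j [ 14.   6. -25.   0. -59. -33.] rest(x,y,z) [-0.     -0.1192  0.1817]
0.3 -0.1205 0.1822 [ 0.0013 -0.     -0.0005]
0.4 -0.13 0.1688 [ 0.0108 -0.      0.013 ]
0.5 -0.1382 0.1544 [ 0.019  -0.      0.0273]
0.6 -0.1449 0.1393 [0.0257 0.     0.0425]
0.7 -0.15 0.1236 [0.0308 0.     0.0582]
0.8 -0.1536 0.1074 [0.0344 0.     0.0743]
0.9 -0.1555 0.091 [0.0363 0.0001 0.0907]
```

View pics/scene4.png

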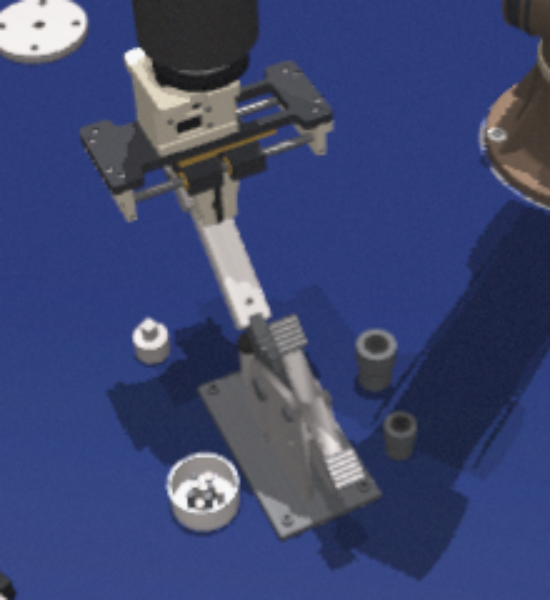

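The arm is moving with about 6 N on the tool and the pawl is still off. I'll continue down.

Emit:
step_arm(
  increments=[
    [[0.006, 0, 0.0065], [0, 0, 0], 1],
    [[0.011, 0, 0.0135], [0, 0, 0], 1],
    [[0.0155, 0, 0.021], [0, 0, 0], 1],
    [[0.0195, 0, 0.028], [0, 0, 0], 1],
    [[0.023, 0, 0.0355], [0, 0, 0], 1],
    [[0.026, 0, 0.043], [0, 0, 0], 1],
    [[0.0285, 0, 0.0505], [0, 0, 0], 1],
    [[0.031, 0, 0.0585], [0, 0, 0], 1],
    [[0.033, 0, 0.0665], [0, 0, 0], 1],
    [[0.0345, 0, 0.0745], [0, 0, 0], 1],
  ],
)

```text
time_s: 6.95
tcp_pos: [0.4787, -0.111, 0.1064]
eef_rot: [180.0, -0.0, -109.3]
contact_force: [0.7, 2.5, 3.7]
gripper_width: 0.0004
```

Emit:
step_arm(
  increments=[
    [[0.001, 0, 0.006], [0, 0, 0], 1],
    [[0.001, 0, 0.01], [0, 0, 0], 1],
    [[0.001, 0, 0.013], [0, 0, 0], 1],
    [[0.001, 0, 0.015], [0, 0, 0], 1],
  ],
)

```text
time_s: 7.35
tcp_pos: [0.478, -0.1122, 0.0919]
eef_rot: [180.0, -0.1, -109.3]
contact_force: [0.1, -3.2, 3.0]
gripper_width: 0.0003
```

```bash
python3 - <<'E'
from h import *
s=rep()
from plant import r
c=r.capture("scene")["color"][:,:,::-1]
cv2.imwrite(f"pics/scene5.png",cv2.resize(c[100:340,200:420],None,fx=2.5,fy=2.5))
E
```

```text
t 7.35 tcp [ 0.478  -0.1122  0.0919] rpy [ 1.800e+02 -1.000e-01 -1.093e+02] F [ 0.1 -3.2  3. ] j [ 10.  11. -32.   0. -47. -29.] rest(x,y,z) [-0.0007 -0.1548  0.0919]
```

View pics/scene5.png

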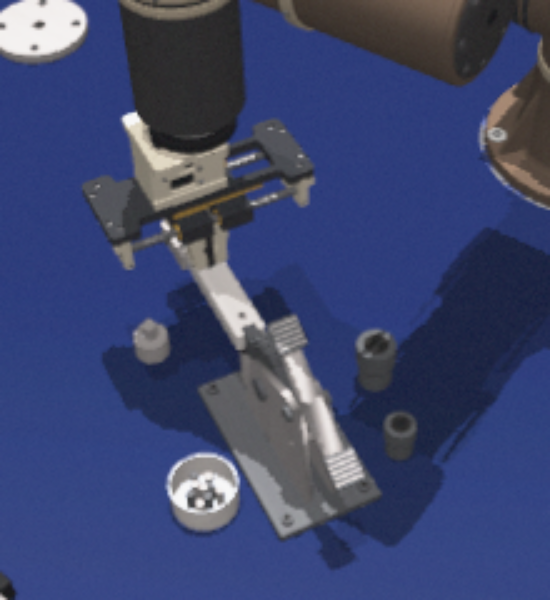

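Emit:
step_arm(
  increments=[
    [[0, 0, 0.001], [0, 0, 0], 1],
    [[0, 0, 0.002], [0, 0, 0], 1],
    [[0, 0, 0.002], [0, 0, 0], 1],
  ],
)

```text
time_s: 7.7
tcp_pos: [0.478, -0.112, 0.0911]
eef_rot: [180.0, -0.0, -109.3]
contact_force: [-3.2, -2.0, 13.5]
gripper_width: 0.0004
```

Emit:
step_arm(
  increments=[
    [[0, 0, 0.001], [0, 0, 0], 1],
    [[0, 0, 0.0015], [0, 0, 0], 1],
    [[0, 0, 0.0015], [0, 0, 0], 1],
  ],
)

```text
time_s: 8.0
tcp_pos: [0.4781, -0.1121, 0.0908]
eef_rot: [-180.0, -0.0, -109.3]
contact_force: [-8.7, 0.1, 28.2]
gripper_width: 0.0003
```

Emit:
step_arm(
  increments=[
    [[0, 0, -0.005], [0, 0, 0], 1],
    [[0, 0, -0.03], [0, 0, 0], 1],
    [[0, 0, -0.075], [0, 0, 0], 1],
    [[0, 0, -0.12], [0, 0, 0], 1],
    [[-0.02, 0, -0.15], [0, 0, 0], 1],
    [[-0.06, 0, -0.16], [0, 0, 0], 1],
    [[-0.1, 0, -0.16], [0, 0, 0], 1],
    [[-0.14, 0, -0.16], [0, 0, 0], 1],
    [[-0.175, 0, -0.15], [0, 0, 0], 1],
    [[-0.189, 0, -0.13], [0, 0, 0], 1],
  ],
)

```text
time_s: 9.0
tcp_pos: [0.5419, 0.0697, 0.2189]
eef_rot: [-179.9, 0.1, -109.2]
contact_force: [0.2, -1.1, -1.3]
gripper_width: 0.0003
```

```bash
python3 - <<'E'
from h import *
s=rep()
for q in np.arange(.54,-.06,-.06):
    y=.058-.058*np.cos(q)+.033*np.sin(q)+.0095; z=.114+.033*np.cos(q)+.058*np.sin(q)
    print(q.round(2),y.round(4),z.round(4),shift(W(y,z),s).round(4))
from plant import r
c=r.capture("scene")["color"][:,:,::-1]
cv2.imwrite(f"pics/scene6.png",cv2.resize(c[100:340,200:420],None,fx=2.5,fy=2.5))
c=r.capture("wrist")["color"][:,:,::-1]
cv2.imwrite(f"pics/wrist6.png",c)
E
```

```text
t 9.0 tcp [0.5419 0.0697 0.2189] rpy [-1.799e+02  1.000e-01 -1.092e+02] F [ 0.2 -1.1 -1.3] j [ 28.   9. -16.  -0. -65. -47.] rest(x,y,z) [-0.0004  0.038   0.2189]
0.54 0.0347 0.1721 [ 0.0034 -0.0004  0.0467]
0.48 0.0313 0.1701 [ 0.0068 -0.0004  0.0488]
0.42 0.028 0.1678 [ 0.0101 -0.0004  0.0511]
0.36 0.0248 0.1653 [ 0.0133 -0.0004  0.0535]
0.3 0.0218 0.1627 [ 0.0163 -0.0004  0.0562]
0.24 0.019 0.1598 [ 0.0191 -0.0003  0.059 ]
0.18 0.0163 0.1569 [ 0.0218 -0.0003  0.062 ]
0.12 0.0139 0.1537 [ 0.0243 -0.0003  0.0651]
0.06 0.0116 0.1504 [ 0.0266 -0.0003  0.0684]
0.0 0.0095 0.147 [ 0.0287 -0.0003  0.0718]
-0.06 0.0076 0.1435 [ 0.0305 -0.0003  0.0753]
```

View pics/scene6.png

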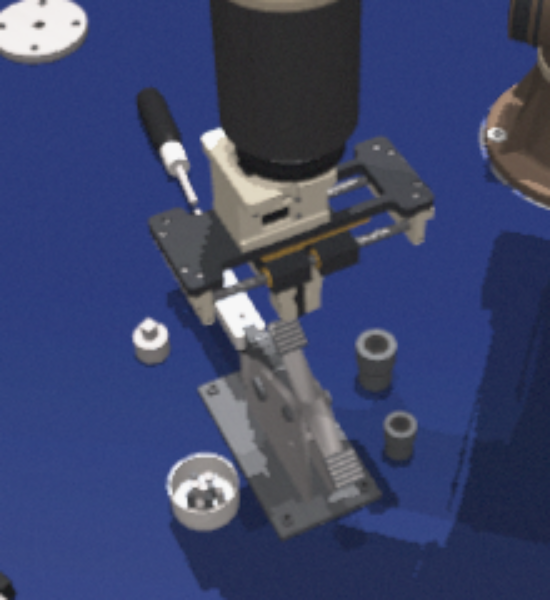

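View pics/wrist6.png

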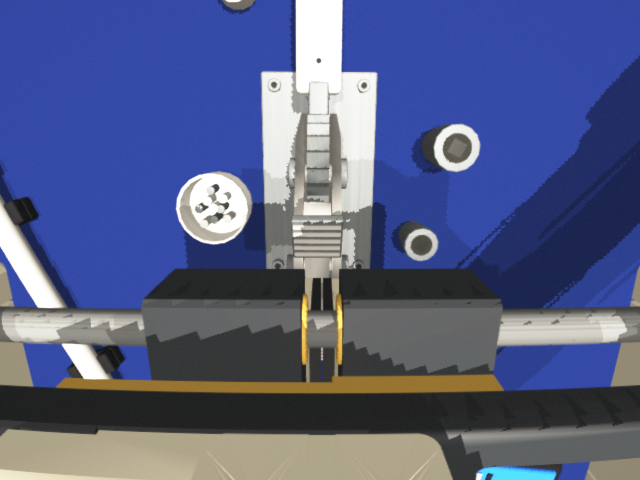

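Emit:
step_arm(
  increments=[
    [[0.006, 0, 0.02], [0, 0, 0], 1],
    [[0.006, 0, 0.036], [0, 0, 0], 1],
    [[0.006, 0, 0.043], [0, 0, 0], 1],
    [[0.008, 0, 0.0467], [0, 0, 0], 1],
    [[0.0105, 0, 0.049], [0, 0, 0], 1],
    [[0.013, 0, 0.051], [0, 0, 0], 1],
    [[0.016, 0, 0.0535], [0, 0, 0], 1],
    [[0.0185, 0, 0.056], [0, 0, 0], 1],
    [[0.021, 0, 0.059], [0, 0, 0], 1],
    [[0.0235, 0, 0.062], [0, 0, 0], 1],
  ],
)

```text
time_s: 10.1
tcp_pos: [0.533, 0.0443, 0.1562]
eef_rot: [180.0, 0.0, -109.3]
contact_force: [-0.2, 0.2, 0.7]
gripper_width: 0.0003
```

```bash
python3 - <<'E'
from h import *
s=rep()
from plant import r
c=r.capture("scene")["color"][:,:,::-1]
cv2.imwrite(f"pics/scene7.png",cv2.resize(c[100:340,200:420],None,fx=2.5,fy=2.5))
E
```

```text
t 10.1 tcp [0.533  0.0443 0.1562] rpy [ 180.     0.  -109.3] F [-0.2  0.2  0.7] j [ 26.  11. -23.  -0. -57. -45.] rest(x,y,z) [-0.0005  0.0111  0.1562]
```

View pics/scene7.png

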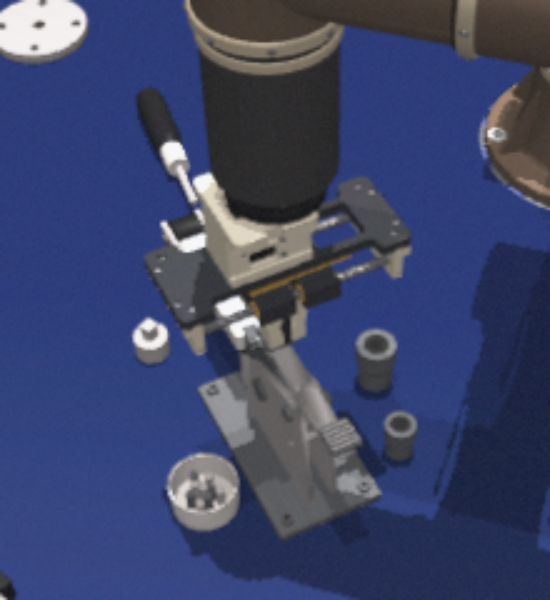

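Emit:
step_arm(
  increments=[
    [[0.002, 0, 0.003], [0, 0, 0], 1],
    [[0.004, 0, 0.005], [0, 0, 0], 1],
    [[0.005, 0, 0.007], [0, 0, 0], 1],
  ],
)

```text
time_s: 10.45
tcp_pos: [0.5314, 0.0396, 0.1493]
eef_rot: [180.0, -0.0, -109.3]
contact_force: [-0.6, -0.1, 0.2]
gripper_width: 0.0003
```

Emit:
step_arm(
  increments=[
    [[0.001, 0, 0.001], [0, 0, 0], 1],
    [[0.001, 0, 0.002], [0, 0, 0], 1],
    [[0.001, 0, 0.003], [0, 0, 0], 1],
  ],
)

```text
time_s: 10.75
tcp_pos: [0.5312, 0.0388, 0.1469]
eef_rot: [-180.0, -0.0, -109.3]
contact_force: [-4.2, 0.3, 9.9]
gripper_width: 0.0008
```

Emit:
step_arm(
  increments=[
    [[0, 0, -0.01], [0, 0, 0], 1],
    [[0, 0, -0.04], [0, 0, 0], 1],
    [[0, 0, -0.08], [0, 0, 0], 1],
    [[0, 0, -0.12], [0, 0, 0], 1],
    [[-0.04, 0, -0.16], [0, 0, 0], 1],
    [[-0.08, 0, -0.17], [0, 0, 0], 1],
    [[-0.12, 0, -0.17], [0, 0, 0], 1],
    [[-0.16, 0, -0.17], [0, 0, 0], 1],
    [[-0.2, 0, -0.17], [0, 0, 0], 1],
    [[-0.23, 0, -0.17], [0, 0, 0], 1],
  ],
)

```text
time_s: 11.75
tcp_pos: [0.6075, 0.2581, 0.3169]
eef_rot: [-180.0, 0.0, -109.3]
contact_force: [-0.2, -1.2, -0.7]
gripper_width: 0.0004
```

```bash
python3 - <<'E'
from h import *
s=rep()
from plant import r
c=r.capture("scene")["color"][:,:,::-1]; cv2.imwrite("pics/scene8f.png",c)
cv2.imwrite(f"pics/scene8.png",cv2.resize(c[125:325,230:390],None,fx=3,fy=3,interpolation=cv2.INTER_CUBIC))
c=r.capture("top")["color"][:,:,::-1]
cv2.imwrite(f"pics/top8.png",c)
for nm,v in dict(tail=(.118,.147),nose=(0,.147),tubeend_top=(-.19,.091),tubestart=(-.055,.091)).items(): print(nm,(proj('scene',W(*v))[0]-[230,125])*3,proj('top',W(*v))[0])
E
```

```text
t 11.75 tcp [0.6075 0.2581 0.3169] rpy [-180.     0.  -109.3] F [-0.2 -1.2 -0.7] j [ 40.  17.   7.  -0. -80. -59.] rest(x,y,z) [-0.0008  0.2375  0.3169]
tail [319.02164287 447.84285252] [290.70975699 225.96702997]
nose [240.56675529 325.1825641 ] [338.05148641 242.89110689]
tubeend_top [139.76184807 208.74245847] [412.27728256 273.87283777]
tubestart [211.09915361 323.19794604] [359.35560519 254.93936007]
```

View pics/scene8.png

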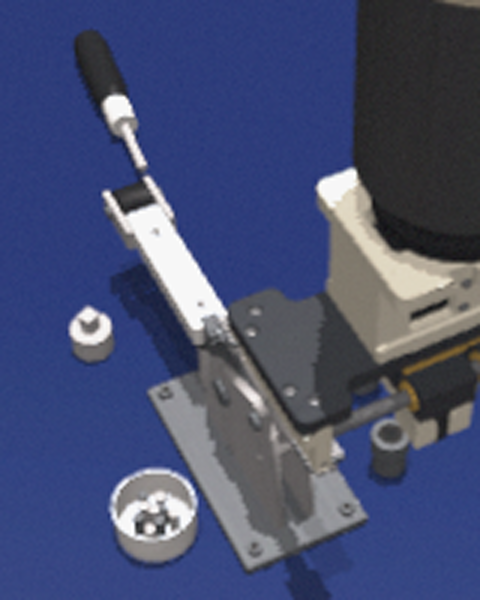

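View pics/top8.png

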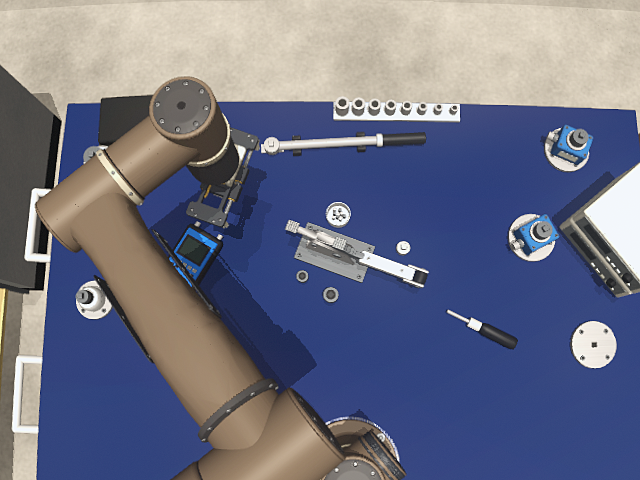

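```bash
python3 - <<'E'
import cv2
a=cv2.imread("pics/top8.png")[195:305,270:440]; cv2.imwrite("pics/tc8.png",cv2.resize(a,None,fx=4.7,fy=4.7,interpolation=cv2.INTER_CUBIC))
E
```

```text
(no output)
```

View pics/tc8.png

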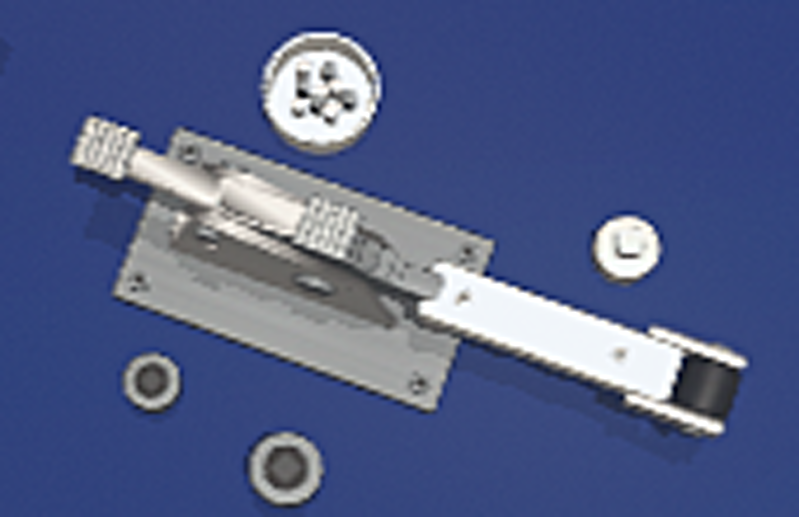

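The arm is level. The pawl pads (tail at (103,148), nose at (327,225) in the crop) are back where they were when engaged at the start, and the bystanders haven't moved.

```bash
python3 -c "
from plant import r
print(r.close_job())"
```

```text
the job is handed in; nothing more can be done
None
```

The handle rest is down on its buffer with the pawl back in its teeth. I handed the job in at about 12 s of the 53 s allowed.

- **Pawl off:** I pressed the tail with the closed fingertips until the pawl flipped and reached its stop. The images showed the nose up and the tail down. My last step down there was too far: the force peaked at about 43 N (39 N vertical) at the fingertips, well under the 120 N wrist limit.
- **Arm down:** I pushed the arm along its arc with about 4–6 N. At the buffer the force rose to about 28 N with the fingertip at 90.8 mm, against 91 mm expected for a level arm.
- **Pawl back in:** I pressed the nose down until the pawl snapped over, then seated it with about 10 N. The fingertip read 147 mm, the expected height with the pawl in the teeth.

**Last checks:** From above, both pads are within half a pixel of where they sat when engaged at the start. The tube end is about 2 pixels from where a level arm should put it. The sockets, adaptor, tin, screwdriver and reader look unmoved. The robot was clear of everything, with about 1 N of noise on the force reading. No check failed.

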